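# Fan the slide mailers along the smear tray

## Robot

A 7-joint arm with a two-finger parallel gripper is mounted at the origin on the work surface. World frame = base frame: x ahead of the robot, y to its left, z up, the work surface at z = 0. Lengths are in m, angles in rad, forces in N, time in s.
With the tool pointing down it reaches from about 0.35 to 0.9 m from the base axis. Payload 8.1 kg.
Tool frame: the origin (TCP) lies midway between the tips of the shut fingers; the grasp point (between the pads) lies 19 mm behind it; z points along the fingers, y is the direction in which the jaws open and shut (so a half turn about z gives the same grasp; the last joint's range is limited). The gripper opens to 92 mm and grips with 3 to 60 N. Pads are 19 mm wide; open, the fingers measure 130 mm over their backs; the gripper's body (75 mm by 190 mm) begins 47 mm behind the grasp point.
Start: joints at [1.115, 0.434, 0.025, 1.573, -0.012, 1.134, -0.075], TCP at [0.216, -0.587, 0.227] pointing down, gripper open.
Joint ranges: [-2.62, 2.62], [-0.44, 2.09], [-1.27, 1.32], [0.08, 2.57], [-1.32, 4.46], [0.12, 2], [-2.74, 2.74]. Speed limits (rad/s): [2.22, 2.22, 3.01, 3.01, 3.14, 3.14, 3.14].

## Interface

Orientations are given as a rotation vector (axis times angle).
In Python, from cell import arm gives the robot as it stands. The module is installed in compiled form; this text tells all that it offers.
- The arm moves only by the tool jog_arm, never from a script. Its argument "increments" is a list of rows, each an object with "slide": the shift along the tool's x, y, z in mm, a list of three; "roll": the turn about the tool's z in rad; "gripper": the opening, from 0 (shut) to 1 (fully open). In form: [{"slide": [x, y, z], "roll": roll, "gripper": gripper}, ...]. A call has exactly 10 rows; each row is the pose to reach, as a shift and turn from the pose commanded when the call began, along the tool's axes at that moment; what a row does not reach only later rows make up. A row lasts 1/12 s, in which the tool goes at most 41.7 mm and 7.16 degrees, less where a joint would pass 70% of its speed; a pose out of reach is approached as far as the arm can. A call with a gripper value outside its range is refused whole. The fingers move at their own pace and stop on an object; "newtons" is the grip in N (left out, the last holds). Time passes only in rows, so rows that repeat a pose let the fingers close, or fill a call up. It gives the time, the measured TCP pose, the force and the opening at its end, in the units of the state.
- arm.observe(): the state, without advancing time (a new reading comes with each control period).
- arm.get_image(name): name is "scene" or "top" or "wrist"; returns a dict with "frame" (400x640x3 uint8, blue, green, red), "depth" (400x640 float32, m along the optical axis (not along the pixel's ray), 0 where there is no reading), "intrinsics" (3x3 intrinsics, pixels), "R" (3x3) and "t" (3): a world point X has camera coordinates R X + t; the wrist camera has in their place "hand_eye" (4x4, takes a point from camera to tool coordinates, whose origin is the TCP and whose axes are the flange's). Camera axes: x right, y down, z forward; pixel columns grow to the right and rows downward; lengths in m; the calibration is good to about 2 mm. The wrist camera is an equidistant fisheye: a pixel r from the principal point sees the ray r / f radians off the axis. A picture is of the moment at which its call begins: read the wrist's pose just before it.
- arm.sign_off(): hands the job in, once; it reports no verdict.
The state is a dict: "clock": time; "joints": joint angles; "dq": joint speeds; "joint_efforts": joint torques, N m; "position": TCP position; "ee_rot": TCP orientation; "force": force on the tool from outside, world axes, zero at the start; "ft_torque": the same for the moment, N m; "width": opening from 0.0 (shut) to 1.0 (fully open).
Only numpy, scipy, OpenCV 4.12 (cv2) and the standard library are available. Lean on these libraries where they do the work, as an engineer would, in place of code of your own. Each camera call takes 0.05 s, during which the arm holds its last target.

## Task

Add the two loose oblong slide mailers to the row that is begun in the steel tray, one after the other, fanned like roof shingles: each lies lengthwise along the tray in line with the mailer clipped at the head, its head end resting on the foot end of the mailer before it (overlapping by about a third of a mailer's length) and its foot end down on the tray floor. Leave the small square case where it is.

Things in the scene. Friction and masses are not known exactly. Their poses are not given: they have to be found in the camera images.
- tray: fixed steel tray, 256 long (its x, head at -x, foot at +x) x 136 mm wide; origin centre of underside, on the work surface; floor top at z = 4 mm, rims to 10 mm (18 at the head). A first mailer, same size as the loose ones, is clipped flat and immovable at the head: centre x = -80, y = 0, foot edge x = -35, top z = 14 mm (clip, x below -111: 17). The row runs on to +x along y = 0; floor there is empty
- mailer_a_center (a point): loose flat oblong slide mailer (closed white plastic case, grey window on top), 90 long (its x) x 40 wide (its y) x 10 mm thick, about 35 g, lying flat on the work surface (z = 0); this point is its centre, 5 mm above its underside. Ends alike. The two oblong mailers are the same; either may go first
- mailer_b_center (a point): loose flat oblong slide mailer (closed white plastic case, grey window on top), 90 long (its x) x 40 wide (its y) x 10 mm thick, about 35 g, lying flat on the work surface (z = 0); this point is its centre, 5 mm above its underside. Ends alike. The two oblong mailers are the same; either may go first
- square_case: loose small square case of the same white plastic, 56 x 56 x 12 mm, lying flat among the mailers; origin at the centre of its underside. It does not belong in the row and must not be moved
There are look-alikes about, which are no part of the job. Leave any blue or red look-alike of the part that bears mailer_a_center alone.

How it is judged:
By the outcome, as a careful person would: the job done as asked, in the order asked, and still so for the second after the job is handed in, with the robot touching nothing.
It also fails if it takes over 48 s, if anything falls off the work surface, if the arm or the gripper's body presses on something with over 40 N, if the wrist force passes 120 N, or if a joint passes its speed limit or range.

## Working session

There is one attempt and no reset: what is moved stays moved. The work goes in short steps, Python scripts to look and compute and a tool call to move; the robot and the scene stay as the last step left them, time stands still between calls to the robot, and variables do not carry over. Pictures are saved under pics/ and viewed, and the job is handed in when it is done.

Besides the shell and the picture viewer there is one more tool, called after "Request:" as name([rows], argument=value, ...), one row to a line, values as JSON. jog_arm: Moves the arm, as the interface text tells. Its arguments: {"type":"object","properties":{"increments":{"type":"array"},"newtons":{"type":"number"}},"required":["increments"]}

```bash
mkdir -p pics
python3 - <<'E'
from cell import arm
import cv2,pickle
s=arm.observe();print(s)
d={}
for n in("scene","top"):
    d[n]=arm.get_image(n);cv2.imwrite(f"pics/{n}0.png",d[n]["frame"]);print(n,d[n]["intrinsics"],d[n]["R"],d[n]["t"])
pickle.dump(d,open("i0.pkl","wb"))
E
```

```text
{'clock': 0.0, 'joints': array([ 1.11541824,  0.43521769,  0.02498401,  1.57412789, -0.01161867,
        1.13402532, -0.07507545]), 'dq': array([1.06358142e-03, 1.16185629e-03, 1.13699046e-03, 5.98019849e-04,
       3.45215901e-04, 6.45710459e-04, 3.30513697e-05]), 'joint_efforts': array([-3.25449901e-04, -6.67859745e+01,  9.85190570e-01, -3.14466155e+01,
       -6.04325999e-02,  4.30128293e-02,  1.57829218e-04]), 'position': array([ 0.21569864, -0.58602453,  0.2259365 ]), 'ee_rot': array([-3.09131040e+00, -5.50898329e-01,  6.57135830e-04]), 'force': array([ 0.04207965, -0.03373014,  0.57801544]), 'ft_torque': array([-0.02488284, -0.02124411, -0.02431282]), 'width': 0.9988345507502866}
scene [[478.75810187   0.         311.13259727]
 [  0.         478.75810187 203.14083917]
 [  0.           0.           1.        ]] [[ 0.75279634  0.65804722 -0.01647779]
 [ 0.42052937 -0.50003618 -0.75704615]
 [-0.5064116   0.56297218 -0.65315359]] [-0.48236437 -0.13099176  1.27998433]
top [[419.11872168   0.         326.0009601 ]
 [  0.         419.11872168 198.37275008]
 [  0.           0.           1.        ]] [[-0.02025301 -0.9996737   0.01556632]
 [-0.99509473  0.01864743 -0.0971532 ]
 [ 0.09683123 -0.01745761 -0.9951477 ]] [0.13246217 0.5450823  0.690348  ]
```

View pics/scene0.png

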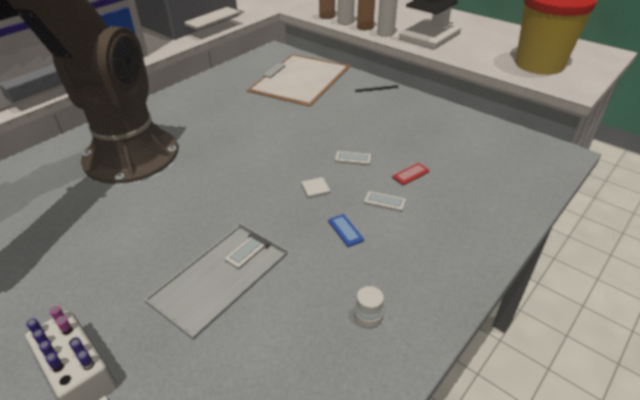

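View pics/top0.png

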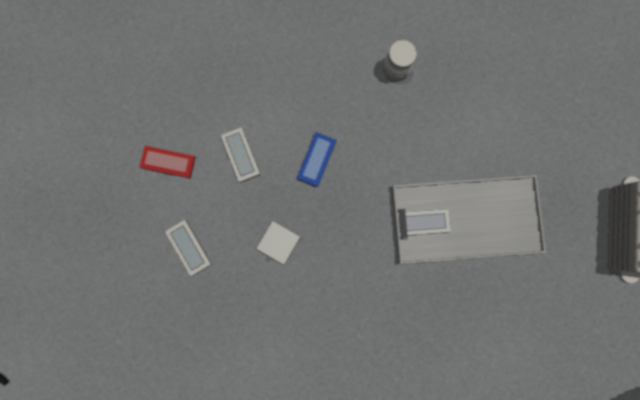

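The top view shows the white mailers at about (240,154) and (187,248). The square case is at (278,243). The tray's head clip is at (403,223) and its foot at (540,215).

```bash
cat > h.py <<'E'
import numpy as np,cv2
from scipy.spatial.transform import Rotation as Rn
def pix2w(im,uv,z):
    uv=np.atleast_2d(uv).astype(float);K=im["intrinsics"]
    r=np.c_[(uv-K[[0,1],[2,2]])/K[0,0],np.ones(len(uv))]@im["R"]
    c=-im["R"].T@im["t"]
    return c+r*((z-c[2])/r[:,2])[:,None]
def w2pix(im,X):
    c=np.atleast_2d(X)@im["R"].T+im["t"];K=im["intrinsics"]
    return c[:,:2]/c[:,2:]*K[0,0]+K[[0,1],[2,2]]
E
python3 - <<'E'
import pickle;from h import *
d=pickle.load(open("i0.pkl","rb"));im=d["top"];f=im["frame"].astype(int)
bg=np.median(f.reshape(-1,3),0);print(bg)
m=(f.min(2)>125).astype(np.uint8)
m=cv2.morphologyEx(m,cv2.MORPH_CLOSE,np.ones((5,5)))
n,l,st,ce=cv2.connectedComponentsWithStats(m)
for i in range(1,n):
    if st[i,4]<60: continue
    cs,_=cv2.findContours((l==i).astype(np.uint8),cv2.RETR_EXTERNAL,cv2.CHAIN_APPROX_NONE)
    P=pix2w(im,cs[0][:,0],.01)*1000
    r=cv2.minAreaRect(P[:,:2].astype(np.float32))
    print(st[i],ce[i].round(1),np.round(r[0],1),np.round(r[1],1),round(r[2],1), "depthz", im["depth"][int(ce[i][1]),int(ce[i][0])])
# tray from edges
for s in (4,):
    big=cv2.resize(im["frame"][165:275,380:560],None,fx=4,fy=4,interpolation=cv2.INTER_CUBIC);cv2.imwrite("pics/tray.png",big)
D=im["depth"];c=-im["R"].T@im["t"];print("cam",c)
# heightmap of tray
v,u=np.mgrid[0:400,0:640];K=im["intrinsics"]
pc=np.stack([(u-K[0,2])/K[0,0]*D,(v-K[1,2])/K[0,0]*D,D],-1)
W=(pc-im["t"])@im["R"];Z=W[...,2]*1000
for r in (200,220,224,240): print(r,Z[r,385:560:6].round(0).astype(int))
for r in (154,248,243,160): print(r,Z[r,140:340:6].round(0).astype(int))
E
```

```text
[113. 113. 112.]
[389  39  28  27 574] [402.7  52.3] [812.5 -22.8] [49.2 48.4] 11.3 depthz 0.7081207
[ 221  127   39   54 1165] [239.6 153.6] [631.3 271.9] [90.7 40.5] 20.6 depthz 0.7355626
[  394   176   152    87 10401] [467.8 218.8] [ 509.7 -127.7] [136.6 252.8] 3.1 depthz 0.7370618
[625 176  15   7  78] [631.9 179. ] [ 573.4 -421.8] [25.8 10.7] 89.0 depthz 0.7471259
[ 165  220   45   56 1250] [186.9 247.3] [469.3 362.3] [90.7 40.5] 30.2 depthz 0.7186255
[ 257  221   43   43 1056] [277.8 242.1] [474.9 206.1] [55.8 55.9] 59.0 depthz 0.71909
[623 276  17   8  85] [630.6 279.3] [ 397.3 -403.6] [28.2 11. ] 80.7 depthz 0.7293814
cam [0.47824404 0.13430639 0.73789277]
200 [ 1  1  2  4  1  3  3  3  5  5  3  5  3  3  6  4  4  5  4  3  3  4  3  6
  7  3 -2  1 -3  0]
220 [ 1  2 18 19 14 15 14 13 15 13 16  3  2  4  5  8  3  4  4  3  6  1  3  3
  2  1 11  1 -3 -1]
224 [ 1  0 19 16 17 16 15 15 13 15 14  4  3  4  3  5  2  6  5  3  4  3  5  3
  5  4 14 -1  1  2]
240 [ 0 -1  5  4  5  4  4  2  5  4  4  5  3  5  4  4  5  1  4  4  4  2  5  4
  5  3  3  1 -3  2]
154 [ 0 10 12  9 13  9 13 10 -1  1  0 -1  2 -1  3 12 11 11 12  1  0  0  1 -2
 -2  0 -2  2 11 11 11 10  2  1]
248 [ 2 -2  1  0  1  0 10  8  9 11  8 -1  0  2  1 -2 -1  0  1  0 12 13 12 13
 15 13  0  0 -1  2  1 -1 -1 -2]
243 [ 1  1  0  2  0 -1 10 11 11 10 -1  1  1 -1  0  0 -1  0  1 -1 11 10 10 10
 10 11 11  0  0 -1  1  0  2 -1]
160 [ 2 10 11 14 11 10  9 10 10  8  2  1  2  0  0  1 11 11 10 11  0  0 -1 -2
  0  0 -1  1 10 10 12 10  2 -3]
```

View pics/tray.png

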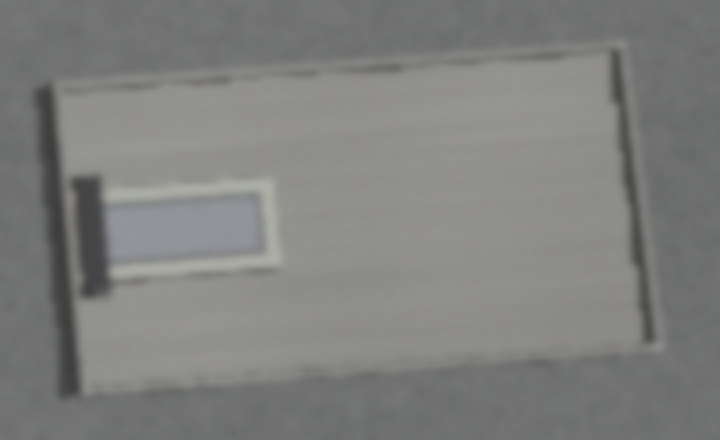

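Run:
```python
import pickle;from h import *
from scipy.optimize import least_squares
d=pickle.load(open("i0.pkl","rb"));im=d["top"]
# local mm -> zoom px
obs=[((-35,20,14),(284,264)),((-35,-20,14),(274,178)),((128,68,10),(660,347)),((128,-68,10),(627,42)),((-128,68,18),(80,395)),((-128,-68,18),(54,82))]
# orientation sign: tray +x -> image right(-y world); tray +y = +x world -> image up
obs=[((a,-b,c),p) for (a,b,c),p in obs]
def loc(p,X):
    c,s=np.cos(p[2]),np.sin(p[2]);X=np.array(X,float)/1000
    return np.c_[p[0]+c*X[:,0]-s*X[:,1],p[1]+s*X[:,0]+c*X[:,1],X[:,2]]
X=[o[0] for o in obs];U=np.array([o[1] for o in obs])/4+[380-.375,165-.375]
r=least_squares(lambda p:(w2pix(im,loc(p,X))-U).ravel(),[.5,-.13,-1.5])
print(r.x,np.degrees(r.x[2]));print(r.fun.reshape(-1,2).round(2))
for which in ("scene","top"):
    s=d[which];f=s["frame"].copy();off=(0,0)
    k=4;
    f=cv2.resize(f,None,fx=k,fy=k,interpolation=cv2.INTER_CUBIC)
    def poly(pts):
        q=(w2pix(s,pts)*k+1.5).round().astype(int);cv2.polylines(f,[q],True,(0,0,255),1)
    poly(loc(r.x,[(128,68,10),(128,-68,10),(-128,-68,10),(-128,68,10)]))
    poly(loc(r.x,[(-35,20,14),(-35,-20,14),(-125,-20,14),(-125,20,14)]))
    for x,y,a in ((.6313,.2719,20.6),(.4693,.3623,30.2)):
        poly(loc((x,y,np.radians(a)),[(45,20,10),(45,-20,10),(-45,-20,10),(-45,20,10)]))
    if which=="scene": f=f[140*k:340*k,140*k:450*k]; f=cv2.resize(f,(800,516))
    else: f=cv2.resize(f[120*k:280*k,150*k:560*k],(800,312))
    cv2.imwrite(f"pics/ov_{which}.png",f)
```

```text
[ 0.5091671  -0.12631749 -1.51700293] -86.91786541281171
[[-0.24  0.73]
 [-0.1  -0.77]
 [ 0.78  0.72]
 [-0.52 -0.3 ]
 [ 0.34  0.13]
 [-0.28 -0.55]]
```

View pics/ov_scene.png

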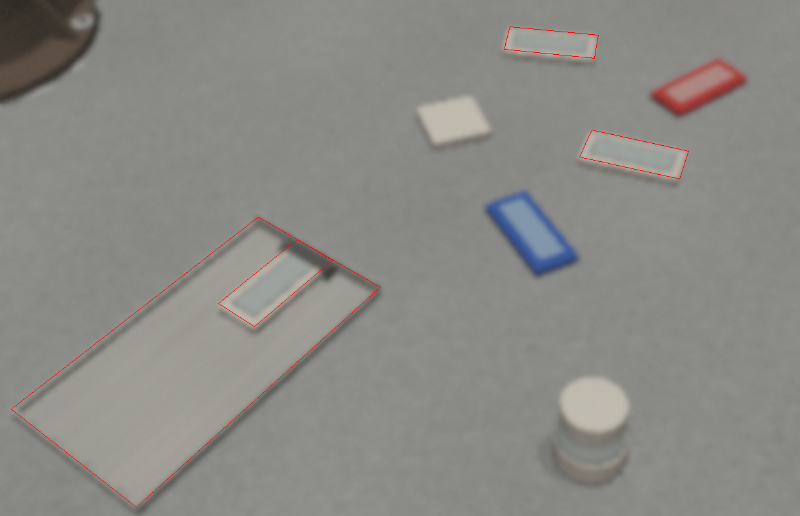

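View pics/ov_top.png

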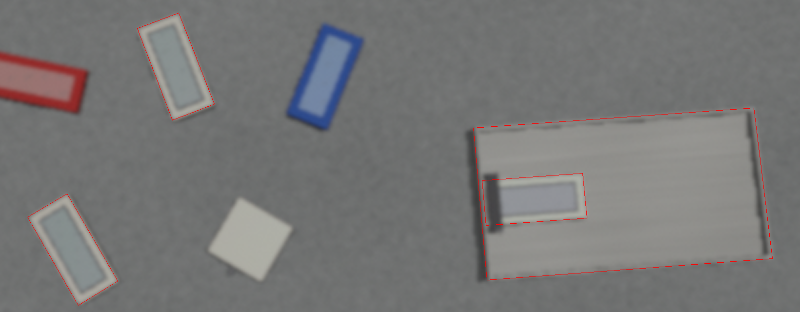

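The overlays match in both views: the tray centre is at (0.509, -0.126) with its +x at -86.9°. The mailers are A (0.631, 0.272) at 20.6° and B (0.469, 0.362) at 30.2°.

```bash
cat >> h.py <<'E'
def go(s,x,y,z,ang):
    R=Rn.from_rotvec(s["ee_rot"]);p=s["position"]
    sl=R.inv().apply(np.array([x,y,z])-p)*1000
    tx=R.as_matrix()[:,0];a=np.degrees(np.arctan2(tx[1],tx[0]))
    rl=-np.radians((ang-a+180)%360-180)
    print("clk",round(s["clock"],2),"pos",(p*1000).round(1),"ang",a.round(2),"tilt",R.as_matrix()[2].round(4),"F",s["force"].round(1),"w",round(s["width"]*92,1),"-> slide",sl.round(1),"roll",round(rl,3))
T=(.50917,-.12632,np.radians(-86.92))
def tray(x,y):
    c,s=np.cos(T[2]),np.sin(T[2]);return T[0]+c*x-s*y,T[1]+s*x+c*y
E
python3 - <<'E'
from h import *
from cell import arm
s=arm.observe();go(s,.6313,.2719,.1,20.6)
E
```

```text
clk 0.1 pos [ 215.7 -586.1  226. ] ang 20.21 tilt [-1.0e-04 -1.4e-03 -1.0e+00] F [ 1.  -0.5 -0.7] w 92.2 -> slide [ 686.4 -661.4  126.9] roll -0.007
```

Request:
jog_arm([
  {"slide":[290,-280,50],"roll":0,"gripper":0.68},
  {"slide":[290,-280,50],"roll":0,"gripper":0.68},
  {"slide":[290,-280,50],"roll":0,"gripper":0.68},
  {"slide":[290,-280,50],"roll":0,"gripper":0.68},
  {"slide":[290,-280,50],"roll":0,"gripper":0.68},
  {"slide":[290,-280,50],"roll":0,"gripper":0.68},
  {"slide":[290,-280,50],"roll":0,"gripper":0.68},
  {"slide":[290,-280,50],"roll":0,"gripper":0.68},
  {"slide":[290,-280,50],"roll":0,"gripper":0.68},
  {"slide":[290,-280,50],"roll":0,"gripper":0.68},
])

```text
clock: 0.93
position: [0.3921, -0.2201, 0.1764]
ee_rot: [-3.092, -0.554, -0.0]
force: [0.3, 0.1, -0.3]
width: 0.677
```

```bash
cat > n.py <<'E'
import sys
from h import *
from cell import arm
a=[float(v) for v in sys.argv[1:]]
s=arm.observe();go(s,*a)
E
python3 n.py .6313 .2719 .1 20.6
```

```text
clk 0.93 pos [ 392.1 -220.1  176.4] ang 20.33 tilt [ 2.e-04 -8.e-04 -1.e+00] F [ 0.3  0.1 -0.3] w 62.2 -> slide [ 395.2 -378.2   76.7] roll -0.005
```

Request:
jog_arm([
  {"slide":[395,-378,77],"roll":-0.005,"gripper":0.66},
  {"slide":[395,-378,77],"roll":-0.005,"gripper":0.66},
  {"slide":[395,-378,77],"roll":-0.005,"gripper":0.66},
  {"slide":[395,-378,77],"roll":-0.005,"gripper":0.66},
  {"slide":[395,-378,77],"roll":-0.005,"gripper":0.66},
  {"slide":[395,-378,77],"roll":-0.005,"gripper":0.66},
  {"slide":[395,-378,77],"roll":-0.005,"gripper":0.66},
  {"slide":[395,-378,77],"roll":-0.005,"gripper":0.66},
  {"slide":[395,-378,77],"roll":-0.005,"gripper":0.66},
  {"slide":[395,-378,77],"roll":-0.005,"gripper":0.66},
])

```text
clock: 1.77
position: [0.5729, 0.1489, 0.118]
ee_rot: [3.091, 0.559, -0.001]
force: [0.5, -0.3, 0.2]
width: 0.661
```

```bash
python3 n.py .6313 .2719 .1 20.6
```

```text
clk 1.77 pos [572.9 148.9 118. ] ang 20.49 tilt [-6.e-04  2.e-04 -1.e+00] F [ 0.5 -0.3  0.2] w 60.8 -> slide [ 97.8 -94.8  17.9] roll -0.002
```

Request:
jog_arm([
  {"slide":[98,-95,18],"roll":-0.002,"gripper":0.66},
  {"slide":[98,-95,18],"roll":-0.002,"gripper":0.66},
  {"slide":[98,-95,18],"roll":-0.002,"gripper":0.66},
  {"slide":[98,-95,18],"roll":-0.002,"gripper":0.66},
  {"slide":[98,-95,18],"roll":-0.002,"gripper":0.66},
  {"slide":[98,-95,50],"roll":-0.002,"gripper":0.66},
  {"slide":[98,-95,78],"roll":-0.002,"gripper":0.66},
  {"slide":[98,-95,78],"roll":-0.002,"gripper":0.66},
  {"slide":[98,-95,78],"roll":-0.002,"gripper":0.66},
  {"slide":[98,-95,78],"roll":-0.002,"gripper":0.66},
])

```text
clock: 2.6
position: [0.6317, 0.27, 0.042]
ee_rot: [-3.091, -0.561, -0.002]
force: [-0.4, 0.2, 1.2]
width: 0.662
```

```bash
python3 n.py .6313 .2719 .004 20.6
python3 - <<'E'
from cell import arm
import cv2
im=arm.get_image("wrist");cv2.imwrite("pics/w1.png",im["frame"]);print(im["intrinsics"][0],im["hand_eye"])
im=arm.get_image("scene");cv2.imwrite("pics/s1.png",cv2.resize(im["frame"][100:260,260:500],(720,480)))
E
```

```text
clk 2.6 pos [631.7 270.   42. ] ang 20.57 tilt [ 1.e-03  1.e-04 -1.e+00] F [-0.4  0.2  1.2] w 60.9 -> slide [ 0.3 -1.9 38. ] roll -0.001
[309.70691629   0.         313.89477662] [[-4.20232424e-04 -9.67672779e-01 -2.52208676e-01  6.81323865e-02]
 [ 9.99999823e-01 -5.12900534e-04  3.01684846e-04  1.53545624e-03]
 [-4.21290178e-04 -2.52208505e-01  9.67672823e-01 -1.57854046e-01]
 [ 0.00000000e+00  0.00000000e+00  0.00000000e+00  1.00000000e+00]]
```

View pics/w1.png

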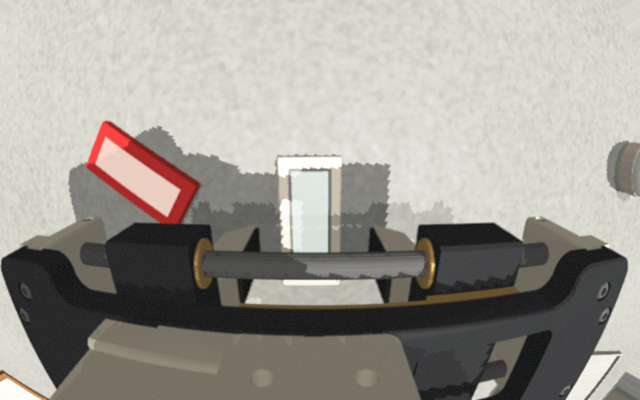

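View pics/s1.png

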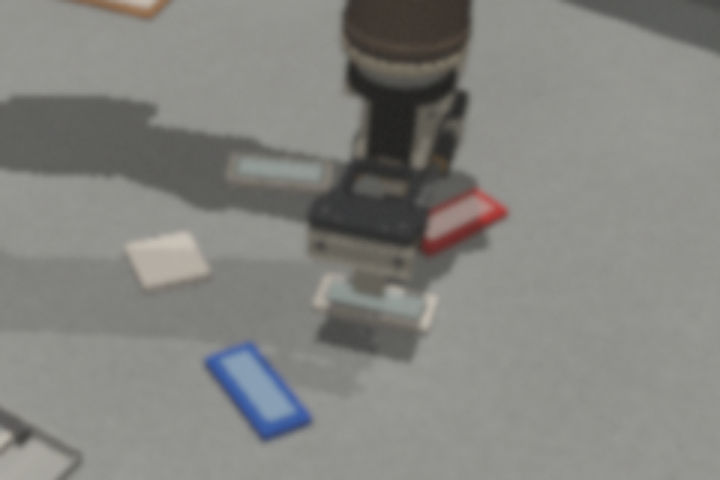

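The wrist view shows mailer A (px 278-341) centred between the fingers (about 250 and 375). I'll go down and grip.

Request:
jog_arm([
  {"slide":[0,-2,20],"roll":0,"gripper":0.66},
  {"slide":[0,-2,32],"roll":0,"gripper":0.66},
  {"slide":[0,-2,38],"roll":0,"gripper":0.66},
  {"slide":[0,-2,38.5],"roll":0,"gripper":0.66},
  {"slide":[0,-2,38.5],"roll":0,"gripper":0.66},
  {"slide":[0,-2,38.5],"roll":0,"gripper":0.35},
  {"slide":[0,-2,38.5],"roll":0,"gripper":0.35},
  {"slide":[0,-2,38.5],"roll":0,"gripper":0.35},
  {"slide":[0,-2,38.5],"roll":0,"gripper":0.35},
  {"slide":[0,-2,38.5],"roll":0,"gripper":0.35},
], newtons=12)

```text
clock: 3.53
position: [0.6307, 0.2724, 0.0026]
ee_rot: [-3.091, -0.562, -0.001]
force: [0.4, -0.8, 3.2]
width: 0.435
```

Run:
```python
from h import *
from cell import arm
s=arm.observe();go(s,*tray(-.02,0),.1,93.08)
```

```text
clk 3.53 pos [630.7 272.4   2.6] ang 20.61 tilt [ 7.e-04  0.e+00 -1.e+00] F [ 0.4 -0.8  3.2] w 40.0 -> slide [-248.   311.3  -97.6] roll -1.265
```

Request:
jog_arm([
  {"slide":[0,0,-20],"roll":0,"gripper":0.35},
  {"slide":[0,0,-50],"roll":0,"gripper":0.35},
  {"slide":[0,0,-80],"roll":0,"gripper":0.35},
  {"slide":[-25,30,-97],"roll":-0.12,"gripper":0.35},
  {"slide":[-50,62,-97],"roll":-0.24,"gripper":0.35},
  {"slide":[-75,94,-97],"roll":-0.36,"gripper":0.35},
  {"slide":[-100,125,-97],"roll":-0.48,"gripper":0.35},
  {"slide":[-125,156,-97],"roll":-0.6,"gripper":0.35},
  {"slide":[-150,187,-97],"roll":-0.72,"gripper":0.35},
  {"slide":[-175,218,-97],"roll":-0.84,"gripper":0.35},
])

```text
clock: 4.37
position: [0.5425, 0.0049, 0.0993]
ee_rot: [2.587, 1.781, 0.0]
force: [1.7, -0.4, -1.1]
width: 0.436
```

Run:
```python
from h import *
from cell import arm
s=arm.observe();go(s,*tray(-.02,0),.1,93.08)
```

```text
clk 4.37 pos [542.5   4.9  99.3] ang 69.09 tilt [-2.e-04  5.e-04 -1.e+00] F [ 1.7 -0.4 -1.1] w 40.2 -> slide [-116.2    7.6   -0.7] roll -0.419
```

Request:
jog_arm([
  {"slide":[-30,2,0],"roll":-0.11,"gripper":0.35},
  {"slide":[-60,4,0],"roll":-0.22,"gripper":0.35},
  {"slide":[-90,6,0],"roll":-0.33,"gripper":0.35},
  {"slide":[-116,7.6,0],"roll":-0.42,"gripper":0.35},
  {"slide":[-116,7.6,0],"roll":-0.42,"gripper":0.35},
  {"slide":[-116,7.6,20],"roll":-0.42,"gripper":0.35},
  {"slide":[-116,7.6,50],"roll":-0.42,"gripper":0.35},
  {"slide":[-116,7.6,60],"roll":-0.42,"gripper":0.35},
  {"slide":[-116,7.6,60],"roll":-0.42,"gripper":0.35},
  {"slide":[-116,7.6,60],"roll":-0.42,"gripper":0.35},
])

```text
clock: 5.2
position: [0.5082, -0.1038, 0.0392]
ee_rot: [-2.165, -2.275, 0.001]
force: [-0.2, 0.4, -0.3]
width: 0.434
```

Run:
```python
from h import *
from cell import arm
s=arm.observe();go(s,*tray(-.02,0),.02,93.08)
im=arm.get_image("wrist");cv2.imwrite("pics/w2.png",im["frame"])
im=arm.get_image("scene");cv2.imwrite("pics/s2.png",cv2.resize(im["frame"][200:340,140:350],(780,520),interpolation=cv2.INTER_CUBIC))
```

```text
clk 5.2 pos [ 508.2 -103.8   39.2] ang 92.83 tilt [ 3.0e-04 -1.1e-03 -1.0e+00] F [-0.2  0.4 -0.3] w 40.0 -> slide [-2.6 -0.2 19.2] roll -0.004
```

View pics/w2.png

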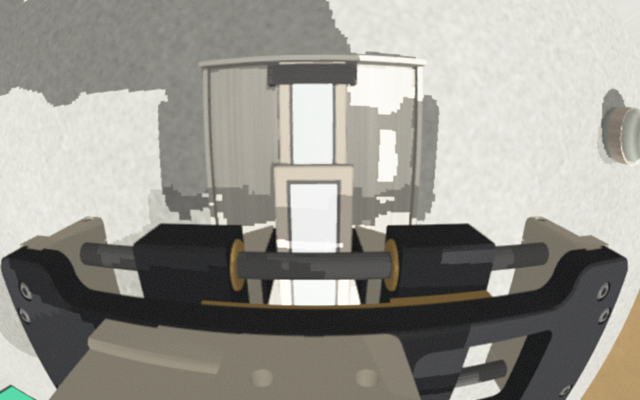

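View pics/s2.png

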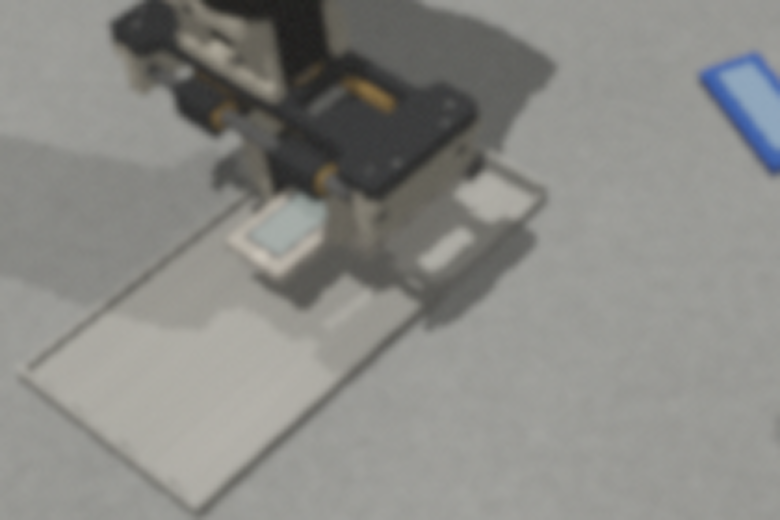

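Held mailer (centre px 313.5), clipped mailer (313) and tray (312.5) are in line. Next I lower onto the edge with a light grip so it can pivot.

Request:
jog_arm([
  {"slide":[-2.6,0,8],"roll":-0.004,"gripper":0.35},
  {"slide":[-2.6,0,16],"roll":-0.004,"gripper":0.35},
  {"slide":[-2.6,0,21],"roll":-0.004,"gripper":0.35},
  {"slide":[-2.6,0,22],"roll":-0.004,"gripper":0.35},
  {"slide":[-2.6,0,23],"roll":-0.004,"gripper":0.35},
  {"slide":[-2.6,0,24],"roll":-0.004,"gripper":0.35},
  {"slide":[-2.6,0,24.5],"roll":-0.004,"gripper":0.35},
  {"slide":[-2.6,0,25],"roll":-0.004,"gripper":0.35},
  {"slide":[-2.6,0,25],"roll":-0.004,"gripper":0.35},
  {"slide":[-2.6,0,25],"roll":-0.004,"gripper":0.35},
], newtons=3)

```text
clock: 6.13
position: [0.5086, -0.1068, 0.0142]
ee_rot: [2.162, 2.279, 0.0]
force: [-0.4, -0.0, -0.2]
width: 0.431
```

Run:
```python
from h import *
from cell import arm
s=arm.observe();go(s,*tray(-.02,0),.014,93.08)
im=arm.get_image("scene");cv2.imwrite("pics/s3.png",cv2.resize(im["frame"][200:340,140:350],(780,520),interpolation=cv2.INTER_CUBIC))
```

```text
clk 6.13 pos [ 508.6 -106.8   14.2] ang 93.03 tilt [-0.e+00  3.e-04 -1.e+00] F [-0.4 -0.  -0.2] w 39.6 -> slide [ 0.5 -0.5  0.2] roll -0.001
```

View pics/s3.png

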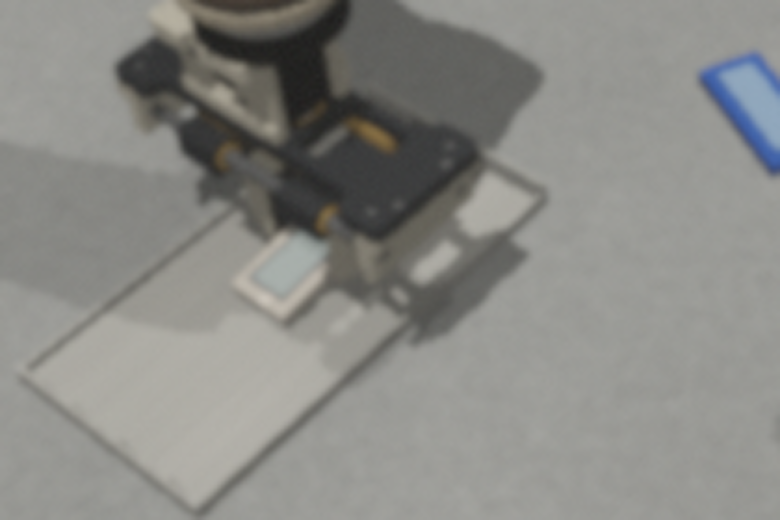

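The foot end has pivoted down to the floor. Opening slowly, then rising.

Request:
jog_arm([
  {"slide":[0,0,0],"roll":0,"gripper":0.46},
  {"slide":[0,0,0],"roll":0,"gripper":0.5},
  {"slide":[0,0,0],"roll":0,"gripper":0.56},
  {"slide":[0,0,0],"roll":0,"gripper":0.62},
  {"slide":[0,0,0],"roll":0,"gripper":0.66},
  {"slide":[0,0,-5],"roll":0,"gripper":0.66},
  {"slide":[0,0,-20],"roll":0,"gripper":0.66},
  {"slide":[0,0,-40],"roll":0,"gripper":0.66},
  {"slide":[0,0,-70],"roll":0,"gripper":0.66},
  {"slide":[0,0,-90],"roll":0,"gripper":0.66},
])

```text
clock: 7.02
position: [0.5088, -0.1065, 0.1063]
ee_rot: [2.161, 2.28, 0.001]
force: [0.9, 0.5, 0.8]
width: 0.662
```

```bash
python3 n.py .4693 .3623 .1 30.2
```

```text
clk 7.02 pos [ 508.8 -106.5  106.3] ang 93.06 tilt [ 1.e-04  9.e-04 -1.e+00] F [0.9 0.5 0.8] w 60.9 -> slide [470.3 -14.4   6.4] roll 1.097
```

Request:
jog_arm([
  {"slide":[40,-1,3],"roll":0.11,"gripper":0.66},
  {"slide":[80,-2,3],"roll":0.22,"gripper":0.66},
  {"slide":[120,-4,3],"roll":0.33,"gripper":0.66},
  {"slide":[160,-5,3],"roll":0.44,"gripper":0.66},
  {"slide":[200,-6,3],"roll":0.55,"gripper":0.66},
  {"slide":[240,-7,3],"roll":0.66,"gripper":0.66},
  {"slide":[280,-9,3],"roll":0.77,"gripper":0.66},
  {"slide":[320,-10,3],"roll":0.88,"gripper":0.66},
  {"slide":[360,-11,3],"roll":0.99,"gripper":0.66},
  {"slide":[400,-12,3],"roll":1.097,"gripper":0.66},
])

```text
clock: 7.85
position: [0.4747, 0.294, 0.1015]
ee_rot: [-3.035, -0.81, -0.0]
force: [0.6, 0.0, 0.7]
width: 0.66
```

```bash
python3 n.py .4693 .3623 .04 30.2
python3 - <<'E'
from h import *
from cell import arm
im=arm.get_image("top");f=im["frame"];cv2.imwrite("pics/t4.png",cv2.resize(f[165:275,380:560],None,fx=4,fy=4,interpolation=cv2.INTER_CUBIC))
import pickle;pickle.dump(im,open("t4.pkl","wb"))
im=arm.get_image("scene");cv2.imwrite("pics/s4.png",cv2.resize(im["frame"][200:340,140:350],(780,520),interpolation=cv2.INTER_CUBIC))
E
```

```text
clk 7.85 pos [474.7 294.  101.5] ang 29.88 tilt [ 2.e-04 -0.e+00 -1.e+00] F [0.6 0.  0.7] w 60.7 -> slide [ 29.3 -61.9  61.5] roll -0.006
```

View pics/t4.png

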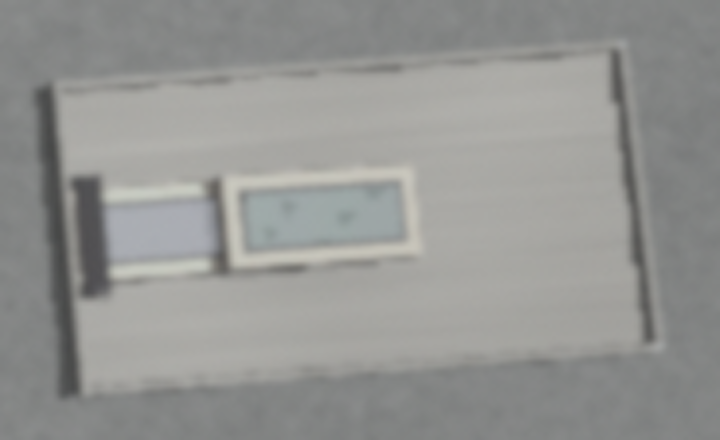

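View pics/s4.png

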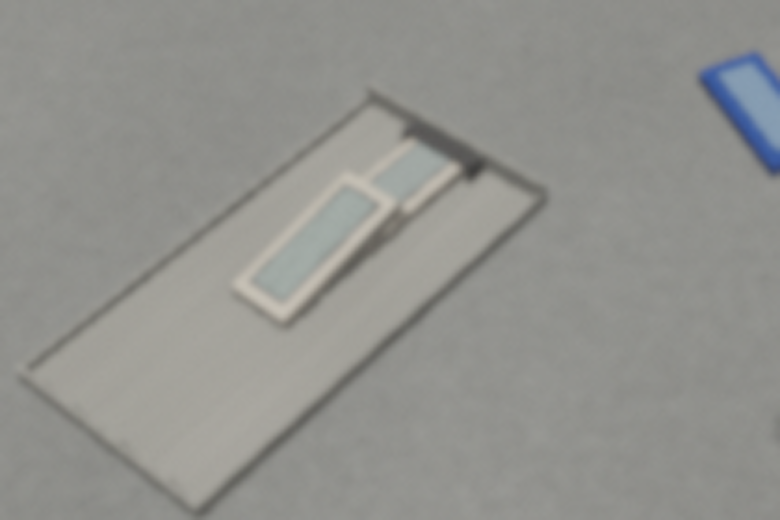

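Mailer 1 is tilted in place, its head end at px x≈225-232 on the clipped mailer and its foot edge at x≈413-423. I'll measure that edge and go for B.

Run:
```python
from h import *
import pickle
im=pickle.load(open("t4.pkl","rb"))
for uv,z in (((413,165),.0139),((423,252),.0139),((221,177),.029),((231,268),.029)):
    P=pix2w(im,np.array(uv)/4+[380-.375,165-.375],z)[0]
    c,s=np.cos(T[2]),np.sin(T[2]);d=P[:2]-T[:2];print((np.array([c*d[0]+s*d[1],-s*d[0]+c*d[1]])*1000).round(1))
```

```text
[26.3 19.9]
[ 26.5 -18.1]
[-62.2  20. ]
[-61.8 -18.8]
```

Request:
jog_arm([
  {"slide":[15,-31,0],"roll":-0.006,"gripper":0.66},
  {"slide":[29,-62,10],"roll":-0.006,"gripper":0.66},
  {"slide":[29,-62,30],"roll":-0.006,"gripper":0.66},
  {"slide":[29,-62,55],"roll":-0.006,"gripper":0.66},
  {"slide":[29,-62,61],"roll":-0.006,"gripper":0.66},
  {"slide":[29,-62,61],"roll":-0.006,"gripper":0.66},
  {"slide":[29,-62,61],"roll":-0.006,"gripper":0.66},
  {"slide":[29,-62,61],"roll":-0.006,"gripper":0.66},
  {"slide":[29,-62,61],"roll":-0.006,"gripper":0.66},
  {"slide":[29,-62,61],"roll":-0.006,"gripper":0.66},
])

```text
clock: 8.78
position: [0.4699, 0.3603, 0.0413]
ee_rot: [-3.03, -0.826, -0.003]
force: [-1.1, 0.2, 0.1]
width: 0.657
```

```bash
python3 n.py .4693 .3623 .003 30.2
python3 - <<'E'
from h import *
from cell import arm
im=arm.get_image("wrist");cv2.imwrite("pics/w5.png",im["frame"])
E
```

```text
clk 8.78 pos [469.9 360.3  41.3] ang 30.5 tilt [ 1.9e-03 -2.0e-04 -1.0e+00] F [-1.1  0.2  0.1] w 60.5 -> slide [ 0.4 -2.  38.3] roll 0.005
```

View pics/w5.png

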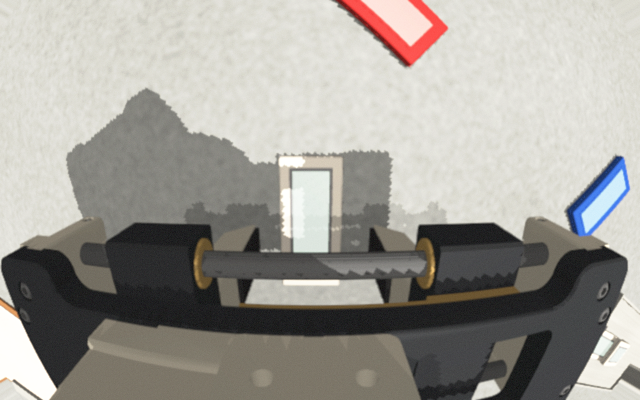

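Mailer 1 foot edge is at x ≈ 26 with y ≈ +0.8 mm and overlap ≈ 28 mm. B (px 278-342) is centred between the fingers.

Request:
jog_arm([
  {"slide":[0,-2,20],"roll":0,"gripper":0.66},
  {"slide":[0,-2,32],"roll":0,"gripper":0.66},
  {"slide":[0,-2,38],"roll":0,"gripper":0.66},
  {"slide":[0,-2,38.5],"roll":0,"gripper":0.66},
  {"slide":[0,-2,38.5],"roll":0,"gripper":0.66},
  {"slide":[0,-2,38.5],"roll":0,"gripper":0.35},
  {"slide":[0,-2,38.5],"roll":0,"gripper":0.35},
  {"slide":[0,-2,38.5],"roll":0,"gripper":0.35},
  {"slide":[0,-2,38.5],"roll":0,"gripper":0.35},
  {"slide":[0,-2,38.5],"roll":0,"gripper":0.35},
], newtons=12)

```text
clock: 9.67
position: [0.4684, 0.3619, 0.0018]
ee_rot: [-3.031, -0.827, -0.001]
force: [-0.4, -0.5, 1.9]
width: 0.436
```

Run:
```python
from h import *
from cell import arm
s=arm.observe();go(s,*tray(.041,0.0),.1,93.08)
```

```text
clk 9.67 pos [468.4 361.9   1.8] ang 30.52 tilt [ 3.e-04  0.e+00 -1.e+00] F [-0.4 -0.5  1.9] w 40.1 -> slide [-231.6  477.7  -98.3] roll -1.092
```

Request:
jog_arm([
  {"slide":[0,0,-20],"roll":0,"gripper":0.35},
  {"slide":[0,0,-50],"roll":0,"gripper":0.35},
  {"slide":[0,0,-80],"roll":0,"gripper":0.35},
  {"slide":[-16,33,-98],"roll":-0.1,"gripper":0.35},
  {"slide":[-33,68,-98],"roll":-0.2,"gripper":0.35},
  {"slide":[-50,103,-98],"roll":-0.3,"gripper":0.35},
  {"slide":[-67,138,-98],"roll":-0.4,"gripper":0.35},
  {"slide":[-84,173,-98],"roll":-0.5,"gripper":0.35},
  {"slide":[-101,208,-98],"roll":-0.6,"gripper":0.35},
  {"slide":[-118,243,-98],"roll":-0.7,"gripper":0.35},
])

```text
clock: 10.5
position: [0.4898, 0.0907, 0.0998]
ee_rot: [2.559, 1.822, 0.0]
force: [0.8, -0.9, 0.4]
width: 0.434
```

Run:
```python
from h import *
from cell import arm
s=arm.observe();go(s,*tray(.041,0.0),.1,93.08)
```

```text
clk 10.5 pos [489.8  90.7  99.8] ang 70.92 tilt [-1.e-04  5.e-04 -1.e+00] F [ 0.8 -0.9  0.4] w 40.0 -> slide [-2.368e+02  1.047e+02 -2.000e-01] roll -0.387
```

Request:
jog_arm([
  {"slide":[-33,15,0],"roll":-0.055,"gripper":0.35},
  {"slide":[-66,30,0],"roll":-0.11,"gripper":0.35},
  {"slide":[-100,45,0],"roll":-0.165,"gripper":0.35},
  {"slide":[-134,60,0],"roll":-0.22,"gripper":0.35},
  {"slide":[-168,75,0],"roll":-0.275,"gripper":0.35},
  {"slide":[-202,90,0],"roll":-0.33,"gripper":0.35},
  {"slide":[-237,105,0],"roll":-0.387,"gripper":0.35},
  {"slide":[-237,105,20],"roll":-0.387,"gripper":0.35},
  {"slide":[-237,105,50],"roll":-0.387,"gripper":0.35},
  {"slide":[-237,105,60],"roll":-0.387,"gripper":0.35},
])

```text
clock: 11.33
position: [0.5085, -0.1668, 0.0368]
ee_rot: [-2.167, -2.27, 0.003]
force: [-0.4, 0.4, -0.5]
width: 0.435
```

Run:
```python
from h import *
from cell import arm
s=arm.observe();go(s,*tray(.041,0.0),.0135,93.08)
im=arm.get_image("wrist");cv2.imwrite("pics/w6.png",im["frame"])
```

```text
clk 11.33 pos [ 508.5 -166.8   36.8] ang 92.67 tilt [ 9.0e-04 -3.2e-03 -1.0e+00] F [-0.4  0.4 -0.5] w 40.0 -> slide [-0.6  3.  23.3] roll -0.007
```

View pics/w6.png

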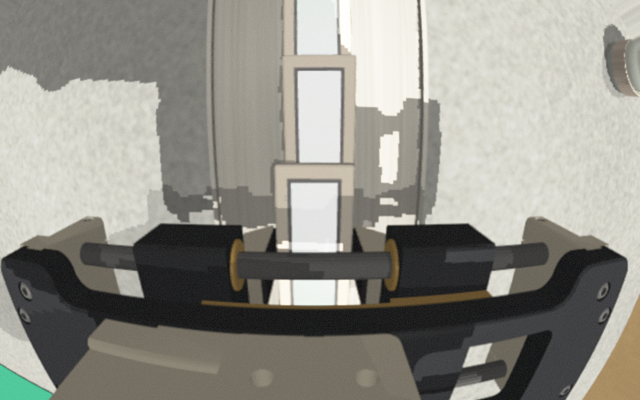

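Arm was still settling: the reading is 3 mm off in y. I'll hold for one call, then measure again.

Request:
jog_arm([
  {"slide":[0,0,0],"roll":0,"gripper":0.35},
  {"slide":[0,0,0],"roll":0,"gripper":0.35},
  {"slide":[0,0,0],"roll":0,"gripper":0.35},
  {"slide":[0,0,0],"roll":0,"gripper":0.35},
  {"slide":[0,0,0],"roll":0,"gripper":0.35},
  {"slide":[0,0,0],"roll":0,"gripper":0.35},
  {"slide":[0,0,0],"roll":0,"gripper":0.35},
  {"slide":[0,0,0],"roll":0,"gripper":0.35},
  {"slide":[0,0,0],"roll":0,"gripper":0.35},
  {"slide":[0,0,0],"roll":0,"gripper":0.35},
])

```text
clock: 12.22
position: [0.5104, -0.1658, 0.0396]
ee_rot: [-2.166, -2.275, 0.0]
force: [0.0, -0.0, -0.8]
width: 0.431
```

Run:
```python
from h import *
from cell import arm
s=arm.observe();go(s,*tray(.041,0.0007),.0135,93.08)
im=arm.get_image("wrist");cv2.imwrite("pics/w7.png",im["frame"][0:320,150:480])
```

```text
clk 12.22 pos [ 510.4 -165.8   39.6] ang 92.8 tilt [-0. -0. -1.] F [ 0.  -0.  -0.8] w 39.6 -> slide [-1.5  1.6 26.1] roll -0.005
```

View pics/w7.png

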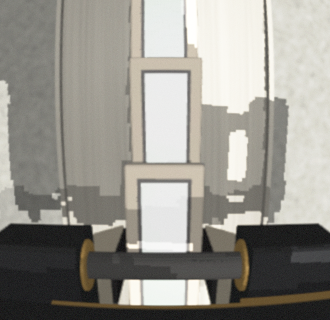

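Request:
jog_arm([
  {"slide":[-1.5,1.4,8],"roll":-0.005,"gripper":0.35},
  {"slide":[-1.5,1.4,16],"roll":-0.005,"gripper":0.35},
  {"slide":[-1.5,1.4,21],"roll":-0.005,"gripper":0.35},
  {"slide":[-1.5,1.4,23],"roll":-0.005,"gripper":0.35},
  {"slide":[-1.5,1.4,24],"roll":-0.005,"gripper":0.35},
  {"slide":[-1.5,1.4,25],"roll":-0.005,"gripper":0.35},
  {"slide":[-1.5,1.4,26],"roll":-0.005,"gripper":0.35},
  {"slide":[-1.5,1.4,26],"roll":-0.005,"gripper":0.35},
  {"slide":[-1.5,1.4,26],"roll":-0.005,"gripper":0.35},
  {"slide":[-1.5,1.4,26],"roll":-0.005,"gripper":0.35},
], newtons=3)

```text
clock: 13.1
position: [0.512, -0.1672, 0.0138]
ee_rot: [2.161, 2.28, 0.0]
force: [0.2, -0.0, 0.4]
width: 0.436
```

Run:
```python
from h import *
from cell import arm
s=arm.observe();go(s,*tray(.041,0.0007),.0135,93.08)
im=arm.get_image("scene");cv2.imwrite("pics/s8.png",cv2.resize(im["frame"][200:340,140:350],(780,520),interpolation=cv2.INTER_CUBIC))
```

```text
clk 13.1 pos [ 512.  -167.2   13.8] ang 93.09 tilt [-1.e-04  3.e-04 -1.e+00] F [ 0.2 -0.   0.4] w 40.1 -> slide [0.  0.  0.3] roll 0.0
```

View pics/s8.png

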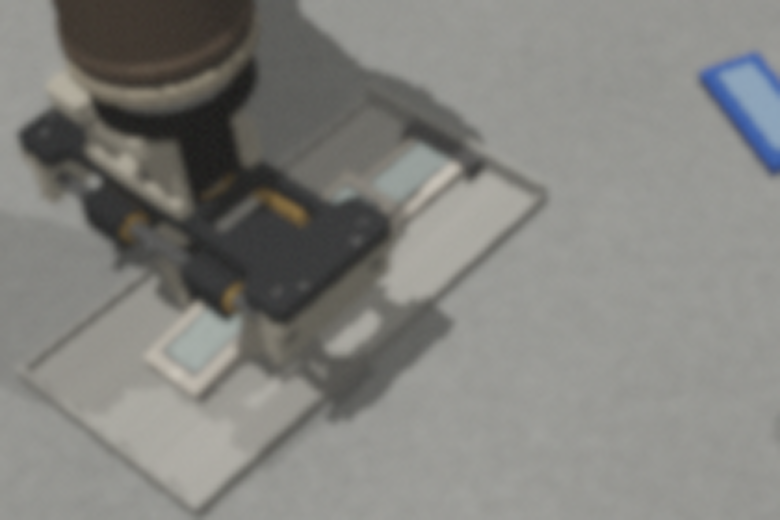

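The foot of the second mailer is down on the floor (px 200,390). Release and rise.

Request:
jog_arm([
  {"slide":[0,0,0],"roll":0,"gripper":0.46},
  {"slide":[0,0,0],"roll":0,"gripper":0.5},
  {"slide":[0,0,0],"roll":0,"gripper":0.56},
  {"slide":[0,0,0],"roll":0,"gripper":0.62},
  {"slide":[0,0,0],"roll":0,"gripper":0.66},
  {"slide":[0,0,-5],"roll":0,"gripper":0.66},
  {"slide":[0,0,-20],"roll":0,"gripper":0.66},
  {"slide":[0,0,-40],"roll":0,"gripper":0.66},
  {"slide":[0,0,-70],"roll":0,"gripper":0.66},
  {"slide":[0,0,-100],"roll":0,"gripper":0.66},
])

```text
clock: 13.98
position: [0.5112, -0.1669, 0.1145]
ee_rot: [-2.159, -2.28, 0.001]
force: [0.3, -0.5, -0.1]
width: 0.66
```

Request:
jog_arm([
  {"slide":[35,0,-10],"roll":0,"gripper":0.66},
  {"slide":[70,0,-20],"roll":0,"gripper":0.66},
  {"slide":[105,0,-30],"roll":0,"gripper":0.66},
  {"slide":[140,0,-30],"roll":0,"gripper":0.66},
  {"slide":[175,0,-30],"roll":0,"gripper":0.66},
  {"slide":[210,0,-30],"roll":0,"gripper":0.66},
  {"slide":[245,0,-30],"roll":0,"gripper":0.66},
  {"slide":[280,0,-30],"roll":0,"gripper":0.66},
  {"slide":[315,0,-30],"roll":0,"gripper":0.66},
  {"slide":[330,0,-30],"roll":0,"gripper":0.66},
])

```text
clock: 14.82
position: [0.4931, 0.1678, 0.1446]
ee_rot: [-2.154, -2.285, -0.004]
force: [0.8, -0.2, 0.8]
width: 0.662
```

Run:
```python
from h import *
from cell import arm
import pickle
im=arm.get_image("top");f=im["frame"];cv2.imwrite("pics/t9.png",cv2.resize(f[165:275,380:560],None,fx=4,fy=4,interpolation=cv2.INTER_CUBIC))
pickle.dump(im,open("t9.pkl","wb"))
D=im["depth"];v,u=np.mgrid[0:400,0:640];K=im["intrinsics"]
W=(np.stack([(u-K[0,2])/K[0,0]*D,(v-K[1,2])/K[0,0]*D,D],-1)-im["t"])@im["R"]
c,s=np.cos(T[2]),np.sin(T[2]);d=W[...,:2]-T[:2];lx=c*d[...,0]+s*d[...,1];ly=-s*d[...,0]+c*d[...,1]
for x in range(-110,125,6):
    m=(abs(lx*1000-x)<4)&(abs(ly)<.014);print(x,(np.median(W[...,2][m])*1000).round(1),end="; ")
im=arm.get_image("scene");cv2.imwrite("pics/s9.png",cv2.resize(im["frame"][200:340,140:350],(780,520),interpolation=cv2.INTER_CUBIC))
```

```text
return _methods._mean(a, axis=axis, dtype=dtype,
  ret = ret.dtype.type(ret / rcount)
```

View pics/t9.png

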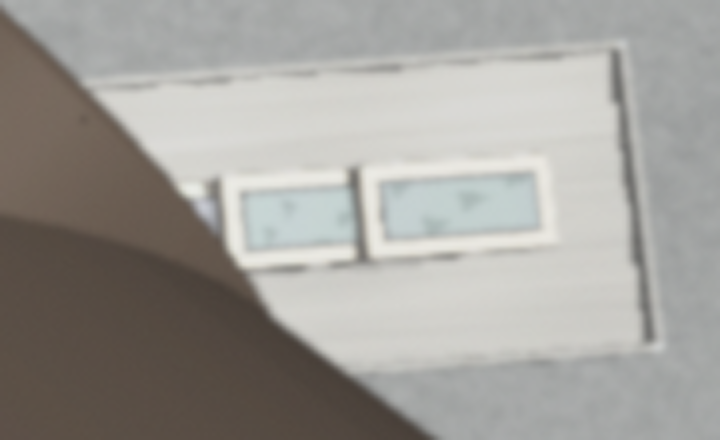

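View pics/s9.png

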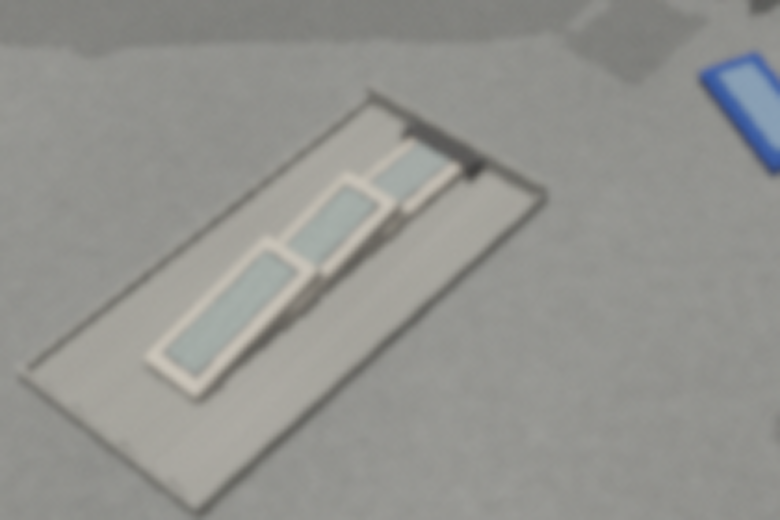

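Both mailers lie shingled and in line (top view: head edges at px x≈225 and 365, second foot at 550). The height profile slopes from 28 mm down to 13 mm at the second foot, and the floor beyond is clear. Handing in.

```bash
python3 -c "
from cell import arm
s=arm.observe();print(s['clock'],s['force']);print(arm.sign_off())"
```

```text
14.9167 [-0.05282291  0.14390954  0.51257996]
the job is handed in; nothing more can be done
None
```

Both loose mailers are in the tray, laid like shingles behind the clipped one, and the job was handed in at about 15 s. I gripped each across its width, lowered it with a light grip until its foot end pivoted to the floor, then released it.

**Last checks (scene and top cameras, top depth):**
- **Overlaps:** about 28 mm for each mailer, against the 30 mm that would be a third of a length.
- **Tilt:** tops slope from about 28 mm at each head end. The second mailer's foot end reads 13 mm, which puts it on the floor. The first foot read as down before the second mailer covered it.
- **Alignment:** the first mailer is about 1 mm off the tray's centre line. I set the second to match and did not measure it after release.
- **Gripper:** clear of everything, with no force above noise at the end.

**Not checked:** the arm hid part of the tray's head end in the last top image, but the scene view showed the whole row. I did not re-measure the square case or the red and blue look-alikes at the end. The gripper passed over or beside them without any contact force showing.

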